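# Unclip the portioning square and hold it pressed into the corner of the board's rails

## Task

Pull the steel portioning square up out of the snug clips of its dock by its upright grip, lay it flat on the white cutting board and push it into the corner where the board's two rails meet, until the outer face of one leg bears fully on each rail. The cook is about to cut along it, so finish with the gripper still holding the grip and pushing firmly against both rails at once; do not let go. Leave the food tub and the probe thermometer where they are.

Things in the scene. Friction and masses are not known exactly. Their poses are not given: they have to be found in the camera images.
- square: L-shaped portioning square of plain steel, 0.22 kg: two equal legs at a right angle, each 120 mm long (outside), 14 mm wide, 16 mm tall, a low web (top 9 mm up) and a black upright grip. Origin: on the underside, under the middle of the grip; z up. Outer face of one leg: x = +34 mm (it runs along y from +34 to -86 mm); of the other: y = +34 mm (it runs along x from +34 to -86 mm).
- square_grip (a point): middle of the square's grip, 50 mm above the underside: a good height to take it; axes as square. The grip is a flat upright block 16 mm thick, 40 mm wide, its top 70 mm above the underside. Its two broad faces look along the square's diagonal, to (+x,+y) and (-x,-y): fingers close on it along the line 45 deg between +x and +y.
- square_heel (a point): outer corner (heel) of the square, on its underside, at (+34, +34, 0) mm from the square's origin; axes as square
- dock: grey plastic dock, fixed; base plate 150 x 150 x 10 mm centred at (-14, -14) mm; origin level with its underside, axes and origin in line with the square lying on the plate (10 mm higher). Sprung jaws between 28 mm high blocks pinch each leg (42 mm from the origin along it) by friction, about 12 to 18 N in all with the weight; a straight pull up of 30 mm frees it.
- board: white plastic cutting board, fixed, 220 mm (x) by 200 mm (y) and 16 mm thick; origin in the middle of its underside, z up. Two aluminium rails, 20 mm tall and 14 mm wide, stand on it along its far (+x) and left (+y) edges and meet at corner.
- corner (a point): inner corner of the two rails at the board's top face, (+92, +82, 16) mm from the board's origin; axes as board. Inner face of the far rail: x = 0, running 172 mm toward -y; of the left rail: y = 0, running 191 mm toward -x. The clear board lies at x < 0, y < 0. With the square home its heel lies on this point and its axes run along these.
- far_rail: the rail whose inner face looks to the board's -x (origin at corner); rigid. Pushed down hard, the square drags on the board, which can feel like a rail: it slides home best when it only skims the board
- left_rail: the rail whose inner face looks to the board's -y (origin at corner); rigid; about 10 N on each rail is ample
- tub: bystander: low round white food tub with lid, 119 mm across, 51 mm tall, origin in the middle of its underside
- probe_thermometer: bystander: probe thermometer lying flat, 34 x 216 x 17 mm, origin in the underside
Things that resemble listed ones, but are neither listed nor needed, are in the scene too. What is shaped like the square but purple is not meant.

How it is judged:
On the way:
1. the square has been pulled up out of its clips, its underside more than 40 mm above the dock's base plate (z of square in the frame of dock above 0.05 m and contact force between square and dock below 0.1 N and contact force between the fingers and square above 1 N), for 0.2 s.
At the end, for the whole second after the job is handed in: The gripper still holds the square by its grip; the square lies flat on the board (within 5 mm, tilt under 0.03 rad), its heel within 3 mm of the rails' corner, its legs parallel to the rails within 0.025 rad, and it presses on each rail with more than 2 N, at rest (x of square_heel in the frame of corner between -0.003 and 0.003 m and y of square_heel in the frame of corner between -0.003 and 0.003 m and z of square_heel in the frame of corner below 0.005 m and x of square in the frame of corner below -0.028 m and y of square in the frame of corner below -0.028 m and angle between the x axis of square and the x axis of board, either way round below 0.025 rad and angle between square's own z axis and vertical below 0.03 rad and contact force between square and far_rail above 2 N and contact force between square and left_rail above 2 N and contact force between the fingers and square above 3 N and linear speed of square below 0.01 m/s); the arm keeps its last pose, push and grip.
It fails at once if the food tub is moved by more than 25 mm (distance of tub from where it was at the start of the episode above 0.025 m).
It fails at once if the probe thermometer is moved by more than 25 mm (distance of probe_thermometer from where it was at the start of the episode above 0.025 m).
It also fails if it takes over 51 s, if anything falls off the work surface, if the arm or the gripper's body presses on something with over 40 N, if the wrist force passes 120 N, or if a joint passes its speed limit or range.

## Robot

A 6-joint arm with a two-finger parallel gripper is mounted at the origin on a cart in front of the work surface, level with it; the furniture and walls round the work are solid. World frame = base frame: x ahead of the robot, y to its left, z up, the work surface at z = 0. Lengths are in m, angles in rad, forces in N, time in s.
With the tool pointing down it reaches from about 0.35 to 0.975 m from the base axis. Payload 4.9 kg.
Tool frame: the origin (TCP) lies at the very end of the fingers, on their centre line; the grasp point (between the pads) lies 19 mm behind it (manip.hold_point_z is the distance from the TCP to the grasp point, in m); z points along the fingers, x is the direction in which the jaws open and shut, and the axes are right-handed (so a half turn about z gives the same grasp; the last joint's range is limited). The gripper opens to 85 mm and grips with 20 to 120 N. Pads are 22 mm wide; open, the fingers measure 114 mm over their backs; the gripper's body (76 mm by 85 mm) begins 54 mm behind the grasp point. The pads swing forward as they close: fully open they stand 13 mm farther back than shut.
Start: joints at [-1.409, 0.053, 1.613, -0, 1.476, -0.119], TCP at [0.173, -0.601, 0.202] pointing down, gripper open.
Joint ranges: [-3.01, 3.01], [-1.01, 2.22], [0.06, 2.58], [-1.02, 4.17], [0.09, 2.62], [-3.14, 3.14]. Speed limits (rad/s): [2.57, 2.57, 3.14, 3.14, 3.14, 3.14].

## Interface

Orientations are given as a unit quaternion [w, x, y, z].
In Python, from plant import manip gives the robot as it stands.
- The arm moves only by the shell command python3 -m handwheel 'ROWS' [OPENING]. ROWS is JSON, a list of rows, each an object of numbers: "dx", "dy", "dz": the shift along the tool's x, y, z in m; "ax", "ay", "az": the turn, a rotation vector about the tool's x, y, z in rad. In form: [{"dx": .., "dy": .., "dz": .., "ax": .., "ay": .., "az": ..}, ...]. A call has 1 to 5 rows; each row is the pose to reach, as a shift and turn from the pose commanded when the call began, along the tool's axes at that moment; what a row does not reach only later rows make up. A row lasts 1/8 s, in which the tool goes at most 62.5 mm and 10.7 degrees, less where a joint would pass 70% of its speed; a pose out of reach is approached as far as the arm can. A call with a gripper value outside its range is refused whole. OPENING is the closure in counts, from 0 (fully open) to 255 (shut), set as the call begins (- or left out, the last holds). The fingers move at their own pace and stop on an object; the grip force is fixed at half the most. Time passes only in rows, so rows that repeat a pose let the fingers close. It gives the time, the measured TCP pose, the force and the opening at its end, in the units of the state.
- manip.state(): the state, without advancing time (a new reading comes with each control period).
- manip.grab_frame(name): name is "side" or "top"; returns a dict with "image" (480x640x3 uint8, blue, green, red), "z_map" (480x640 float32, m along the optical axis (not along the pixel's ray), 0 where there is no reading), "K" (3x3 intrinsics, pixels), "k1" (the pictures are not rectified: a ray, as slopes to the right and down, at radius r is drawn at 1 + k1 r^2 times it, then the intrinsics apply), "xyz" and "rotation" of the camera in the world. Camera axes: x right, y up, looking along -z (the intrinsics and any distortion apply to the point x, -y, -z); pixel columns grow to the right and rows downward; lengths in m; the calibration is good to about 2 mm. A picture is of the moment at which its call begins.
- manip.job_done(): hands the job in, once; it reports no verdict.
The state is a dict: "time": time; "joint_pos": joint angles; "joint_vel": joint speeds; "joint_efforts": joint torques, N m; "tool_pos": TCP position; "tool_rot": TCP orientation; "contact_force": force on the tool from outside, world axes, zero at the start; "ft_torque": the same for the moment, N m; "gripper_width": opening from 0.0 (shut) to 1.0 (fully open).
Only numpy, scipy, OpenCV 4.12 (cv2) and the standard library are available. Lean on these libraries where they do the work, as an engineer would, in place of code of your own. Each camera call takes 0.05 s, during which the arm holds its last target.

## Working session

There is one attempt and no reset: what is moved stays moved. The work goes in short steps, Python scripts to look and compute and a shell command to move; the robot and the scene stay as the last step left them, time stands still between calls to the robot, and variables do not carry over. Pictures are saved under pics/ and viewed, and the job is handed in when it is done.

```bash
mkdir -p pics
cat > h.py <<'E'
import numpy as np, cv2, pickle
def load(n): return pickle.load(open(f'pics/{n}.pkl','rb'))
def ray(f,u,v):
    p=np.array([[[float(u),float(v)]]]);K=np.array(f['K'],float)
    d=((p[0,0,0]-K[0,2])/K[0,0],(p[0,0,1]-K[1,2])/K[1,1])
    d=np.array(d);s=d.copy()
    for _ in range(30): s=d/(1+f['k1']*(s@s))
    R=np.array(f['rotation'],float)
    return np.array(f['xyz']),R@np.array([s[0],-s[1],-1.])
def on_z(f,u,v,z):
    o,d=ray(f,u,v);return o+d*(z-o[2])/d[2]
def depthpt(f,u,v):
    o,d=ray(f,u,v);return o+d*float(f['z_map'][int(round(v)),int(round(u))])
def cloud(f):
    K=np.array(f['K'],float);v,u=np.mgrid[0:480,0:640]
    d=np.stack([(u-K[0,2])/K[0,0],(v-K[1,2])/K[1,1]],-1);s=d.copy()
    for _ in range(30): s=d/(1+f['k1']*(s**2).sum(-1,keepdims=True))
    c=np.concatenate([s[...,:1],-s[...,1:],-np.ones_like(s[...,:1])],-1)*f['z_map'][...,None]
    return c@np.array(f['rotation'],float).T+np.array(f['xyz'])
E
python3 - <<'E'
from plant import manip
import pickle,cv2
print(manip.state())
for n in('side','top'):
    f=manip.grab_frame(n); pickle.dump(dict(f),open(f'pics/{n}0.pkl','wb')); cv2.imwrite(f'pics/{n}0.png',f['image']); print(n,f['K'],f['k1'],f['xyz'],f['rotation'])
E
```

```text
{'time': 0.0, 'joint_pos': array([-1.40897938e+00,  5.33672891e-02,  1.61430109e+00, -2.76667101e-05,
        1.47597300e+00, -1.18986826e-01]), 'joint_vel': array([-4.02082668e-04, -1.72186335e-03, -7.14683866e-04, -4.22331687e-05,
       -3.04635587e-04, -3.09243613e-04]), 'joint_efforts': array([ 7.81896506e-04, -3.93678296e+01, -3.70175064e+01, -3.86977251e-05,
        6.99349330e-03,  3.57661687e-07]), 'tool_pos': array([ 0.17309484, -0.59984519,  0.20065236]), 'tool_rot': array([-6.98715386e-04,  7.99102381e-01, -6.01194092e-01, -7.49205426e-04]), 'contact_force': array([ 0.39737891, -0.62349201, -0.21418886]), 'ft_torque': array([ 0.029057  ,  0.05303433, -0.02238302]), 'gripper_width': 0.996405314434747}
side [[437.51390568   0.         310.44895337]
 [  0.         437.51390568 242.59936823]
 [  0.           0.           1.        ]] -0.102770142584112 [0.19790556 0.84501843 0.4018333 ] [-0.20968886 -0.13514457  0.55115494  0.79623788]
top [[440.23554652   0.         320.382043  ]
 [  0.         440.23554652 245.51982899]
 [  0.           0.           1.        ]] -0.07688442722909833 [0.56449718 0.0223475  0.91592595] [-0.69906581 -0.04186926  0.020538    0.71353496]
```

```bash
sed -i "s/np.array(f\['rotation'\],float)/RM(f['rotation'])/" h.py
cat >> h.py <<'E'
from scipy.spatial.transform import Rotation
def RM(q): return Rotation.from_quat(np.array(q,float)[[1,2,3,0]]).as_matrix()
E
python3 -c "
from h import *
for n in('top0','side0'):
    f=load(n);print(RM(f['rotation']).round(3))"
```

```text
[[-0.019  0.996 -0.088]
 [-0.999 -0.022 -0.029]
 [-0.031  0.088  0.996]]
[[-0.876  0.185 -0.446]
 [-0.483 -0.305  0.821]
 [ 0.016  0.934  0.356]]
```

View pics/top0.png

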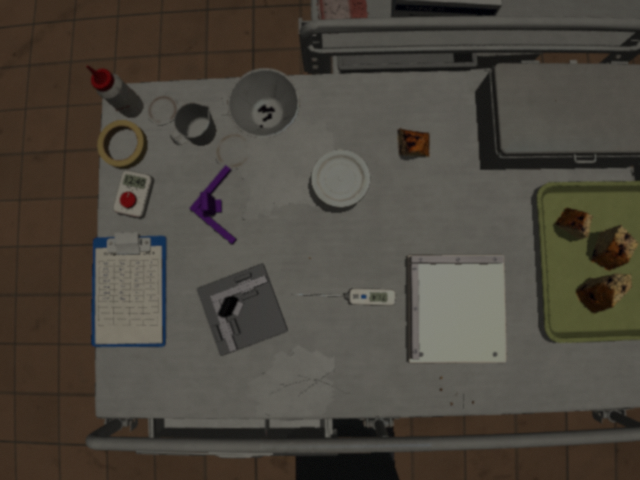

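View pics/side0.png

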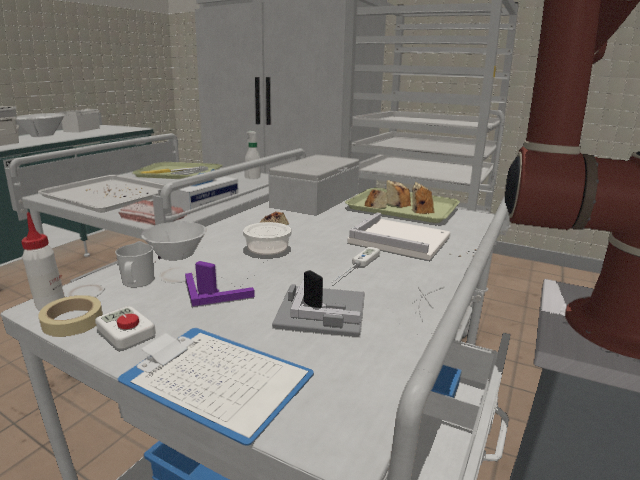

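The candidates shaped like the square are the steel one with a black grip in the grey dock (top view 230,307; side view 313,290) and the purple one (top view 207,205). The steel one in the dock fits the description. I'll confirm it in crops.

Run:
```python
from h import *
t=load('top0')['image'];s=load('side0')['image']
a=cv2.resize(t[255:365,185:300],None,fx=5,fy=5,interpolation=cv2.INTER_CUBIC)
a=cv2.convertScaleAbs(a,alpha=1.8); cv2.imwrite('pics/c_dock.png',a)
b=cv2.resize(t[245:375,395:520],None,fx=4.6,fy=4.6,interpolation=cv2.INTER_CUBIC);cv2.imwrite('pics/c_board.png',cv2.convertScaleAbs(b,alpha=1.4))
c=cv2.resize(s[255:345,265:375],None,fx=6,fy=6,interpolation=cv2.INTER_CUBIC);cv2.imwrite('pics/c_side.png',c)
```

```text
(no output)
```

View pics/c_dock.png

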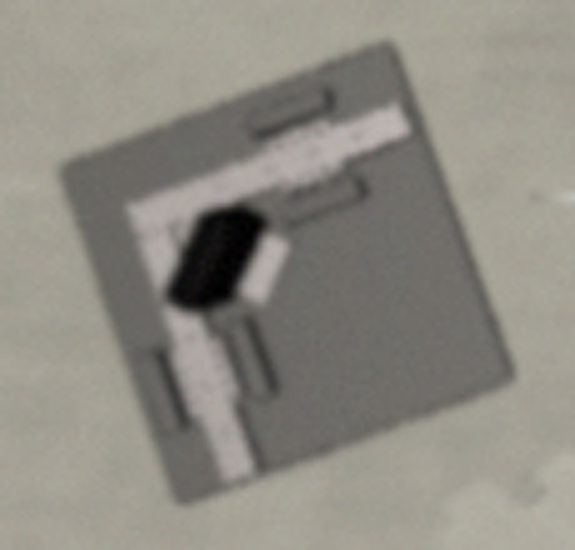

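View pics/c_board.png

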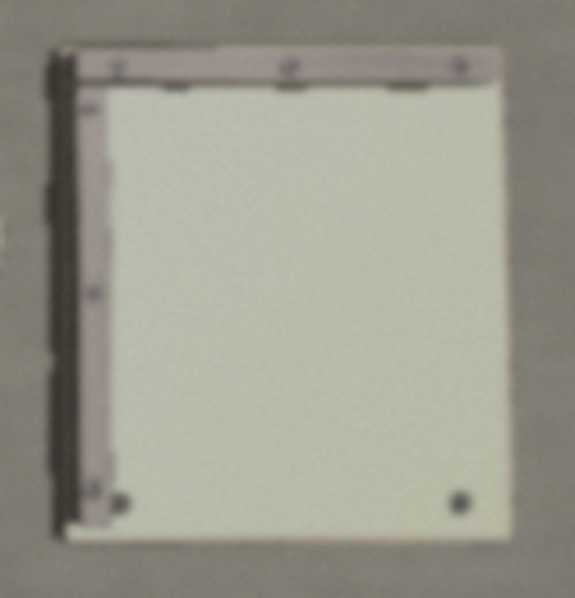

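View pics/c_side.png

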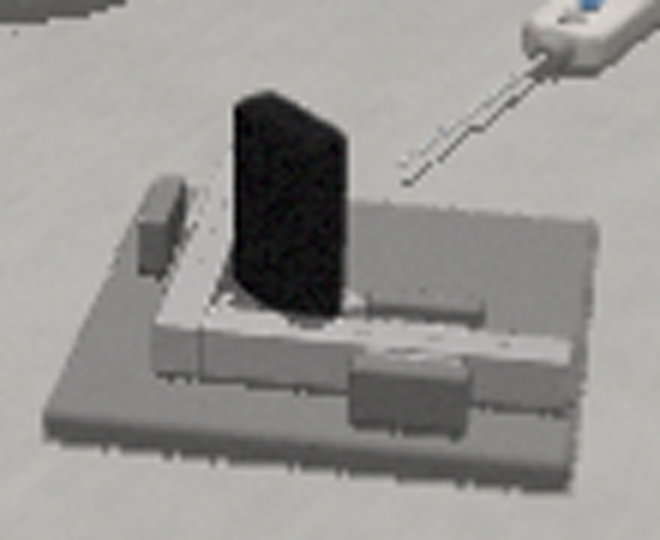

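The crops confirm it: a steel L in the grey dock, grip black, heel at upper left (top view about 211,296). The board's rails meet at about (417,263) in the top view. Next I'll measure the poses.

```bash
cat >> h.py <<'E'
def proj_contour(f,mask,z):
    cs,_=cv2.findContours(mask.astype(np.uint8),cv2.RETR_EXTERNAL,cv2.CHAIN_APPROX_NONE)
    c=max(cs,key=cv2.contourArea)[:,0,:]
    return np.array([on_z(f,u,v,z)[:2] for u,v in c]),c
def rect(P):
    (c,s,a)=cv2.minAreaRect((P*1000).astype(np.float32)); return c,s,a
E
python3 - <<'E'
from h import *
f=load('top0');im=f['image'];C=cloud(f)
print('table z',np.median(C[240:250,280:300,2]), C[330:340,200:210,2].std())
hsv=cv2.cvtColor(im,cv2.COLOR_BGR2HSV)
for n,(u,v) in dict(plate=(265,320),table=(300,230),board=(460,310),grip=(230,306),steel=(220,330),railL=(415,300),railF=(460,261)).items(): print(n,im[v,u],hsv[v,u],C[v,u].round(4))
E
```

```text
table z -0.00030541558348456954 0.001623337584366925
plate [59 62 62] [30 12 62] [0.4941 0.1656 0.0097]
table [82 88 90] [23 23 90] [ 0.6796  0.0915 -0.0009]
board [122 135 132] [ 37  25 135] [ 0.5072 -0.2316  0.0164]
grip [1 0 1] [150 255   1] [0.5263 0.2243 0.0674]
steel [61 62 65] [ 8 16 65] [0.475  0.2587 0.0121]
railL [101 104 109] [ 11  19 109] [ 0.5303 -0.1371  0.0374]
railF [ 93  97 102] [ 13  23 102] [ 0.6055 -0.2302  0.0361]
```

Run:
```python
from h import *
f=load('top0');im=f['image'];C=cloud(f);V=im.max(2)
roi=np.zeros(V.shape,bool);roi[258:360,192:295]=1
# plate outline at z=.01 by colour (everything darker than table or elevated)
m=roi&((V<75)|(C[...,2]>.007))
m=cv2.morphologyEx(m.astype(np.uint8),cv2.MORPH_OPEN,np.ones((3,3)));m=cv2.morphologyEx(m,cv2.MORPH_CLOSE,np.ones((5,5)))
P,c=proj_contour(f,m,.01);(cc,s,a)=rect(P);print('plate',cc,s,a)
# grip top z=.08
g=roi&(V<20);P,c=proj_contour(f,g&(C[...,2]>.074) if 0 else g,.08);print('dark',rect(P),g.sum(),c.min(0),c.max(0))
k=g&(C[...,2]>.075)&(C[...,2]<.086);p=C[k];print('griptop cloud',k.sum(),np.median(p,0),rect(p[:,:2]))
# steel leg tops: z=.026
roi2=roi&(C[...,2]>.015)&(C[...,2]<.034)&(V>75)
P=C[roi2];print('steel',roi2.sum(),np.median(P[:,2]))
cv2.imwrite('pics/steel.png',cv2.resize(np.hstack([(roi2*255).astype(np.uint8),(m*255).astype(np.uint8),(k*255).astype(np.uint8)])[250:365],None,fx=.41*1,fy=.41) if 0 else cv2.resize(np.hstack([x[255:365,185:300].astype(np.uint8)*255 for x in(roi2,m,k)]),None,fx=2.2,fy=2.2))
# heights in board
rb=np.zeros(V.shape,bool);rb[248:370,400:515]=1
mb=rb&(V>115)&(C[...,2]>.01)
P,c=proj_contour(f,mb,.016);print('board white',rect(P))
mr=rb&(C[...,2]>.008);P,c=proj_contour(f,mr,.016);print('board all',rect(P))
```

```text
plate (516.864990234375, 213.84304809570312) (151.56289672851562, 151.61392211914062) 19.851743698120117
dark ((526.8327026367188, 225.9385528564453), (21.45180320739746, 41.40945816040039), 64.41876220703125) 216 [219 297] [237 316]
griptop cloud 122 [0.52602142 0.23072292 0.07950324] ((525.8228759765625, 231.4969024658203), (13.739005088806152, 35.53167724609375), 63.77570343017578)
steel 822 0.02537650310137668
board white ((503.8590393066406, -226.6671905517578), (193.97569274902344, 198.17730712890625), 88.46297454833984)
board all ((510.0788879394531, -224.34295654296875), (201.5483856201172, 217.95648193359375), 88.67925262451172)
```

View pics/steel.png

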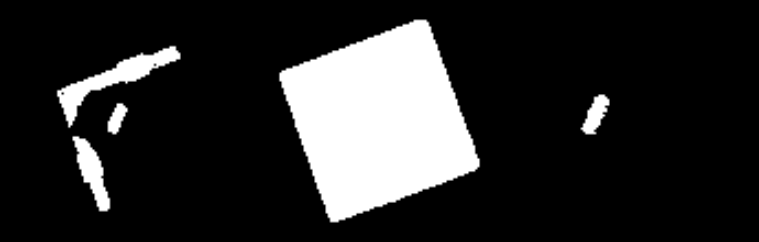

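Run:
```python
from h import *
f=load('top0');im=f['image'].astype(float);G=im[...,0]-0.0
print(im[300,405:425,0].astype(int)); print(im[252:275,460,0].astype(int))
def sub(prof,th):
    for i in range(len(prof)-1):
        if prof[i]<th<=prof[i+1]: return i+(th-prof[i])/(prof[i+1]-prof[i])
def fit(P):
    P=np.array(P);l=cv2.fitLine((P[:,:2]*1000).astype(np.float32),cv2.DIST_HUBER,0,.01,.01).ravel();return l
L=[];T=[]
for v in range(280,350,3):
    i=sub(im[v,412:426,0],112)
    if i is not None:L.append(on_z(f,412+i,v,.036))
for u in range(430,498,3):
    i=sub(im[258:272,u,0],112)
    if i is not None:T.append(on_z(f,u,258+i,.016))
l=fit(L);t=fit(T);print(l,np.degrees(np.arctan2(l[1],l[0])));print(t,np.degrees(np.arctan2(t[1],t[0])))
A=np.array([[l[0],-t[0]],[l[1],-t[1]]]);s=np.linalg.solve(A,[t[2]-l[2],t[3]-l[3]]);print('corner',l[2]+s[0]*l[0],l[3]+s[0]*l[1])
C=cloud(f);m=np.zeros((480,640),bool);m[248:370,400:515]=1;m&=(C[...,2]>.029)
P=C[m];
yaw=np.radians(-1.3);R=np.array([[np.cos(yaw),-np.sin(yaw)],[np.sin(yaw),np.cos(yaw)]]);Q=P[:,:2]@R
print('rails z',np.median(P[:,2]))
fx=Q[Q[:,1]<-.2];print('far rail x range (board frame)',np.percentile(fx[:,0],[2,50,98]));lx=Q[Q[:,0]<.56];print('left y range',np.percentile(lx[:,1],[2,50,98]), R.T@np.array([.604,-.1444]))
# bar
s=load('side0');S=cloud(s)
for (u,v) in [(420,380),(470,280),(500,225)]:print('bar',S[v,u].round(3))
print('topbar',C[443,100:640:100].round(3))
```

```text
[ 63  45  35  37  39  38  50  76  94 100 101  98  99  98 110 120 124 124
 124 123]
[ 82  80  82  93  98  95  93  91  93  93  82  69  84 111 121 124 123 123
 122 122 124 123 122]
[ 9.9935961e-01 -3.5783108e-02  5.1278925e+02 -1.4460841e+02] -2.0506587
[ 1.8255129e-02  9.9983335e-01  5.9950903e+02 -2.3015610e+02] 88.953995
corner 601.0133 -147.76736
rails z 0.03621137649820516
far rail x range (board frame) [0.6085252 0.6145794 0.620722 ]
left y range [-0.13104397 -0.12395877 -0.117281  ] [ 0.60712059 -0.13065968]
bar [0.271 0.47  0.114]
bar [0.269 0.195 0.114]
bar [ 0.261 -0.14   0.11 ]
topbar [[ 0.277  0.462  0.114]
 [ 0.281  0.272  0.113]
 [ 0.281  0.089  0.112]
 [ 0.278 -0.09   0.111]
 [ 0.273 -0.269  0.113]
 [-0.077 -0.999 -0.8  ]]
```

```bash
cat > go.py <<'E'
import sys,numpy as np
from h import *
from plant import manip
# usage: go.py x y z yawdeg(tool x)  -> delta from measured pose in tool axes
s=manip.state();R=RM(s['tool_rot']);p=s['tool_pos']
x,y,z,yw=map(float,sys.argv[1:5]);a=np.radians(yw)
X=np.array([np.cos(a),np.sin(a),0]);Z=np.array([0,0,-1.]);T=np.stack([X,np.cross(Z,X),Z],1)
d=R.T@(np.array([x,y,z])-p);r=Rotation.from_matrix(R.T@T).as_rotvec()
print('t',round(s['time'],2),'pos',p.round(4),'yaw',np.degrees(np.arctan2(R[1,0],R[0,0])).round(2),'w',round(s['gripper_width'],3),'F',np.round(s['contact_force'],1))
print('d(mm)',(d*1000).round(1),'rotvec',r.round(4),'minrows',np.ceil(max(np.linalg.norm(d)/.0625,np.degrees(np.linalg.norm(r))/10.7)))
E
python3 go.py .5 -.25 .26 -25
```

```text
t 0.1 pos [ 0.1731 -0.5999  0.2008] yaw -73.91 w 1.002 F [ 1.  -0.8 -1.1]
d(mm) [-245.7 -411.1  -58.7] rotvec [-0.001   0.0016 -0.8537] minrows 8.0
```

```bash
python3 -m handwheel '[{"dx":-0.03,"dy":-0.05,"dz":-0.015,"az":-0.12},{"dx":-0.06,"dy":-0.10,"dz":-0.03,"az":-0.3},{"dx":-0.09,"dy":-0.15,"dz":-0.04,"az":-0.46},{"dx":-0.12,"dy":-0.20,"dz":-0.05,"az":-0.62},{"dx":-0.15,"dy":-0.25,"dz":-0.06,"az":-0.78}]' 0; python3 go.py .52 0 .25 20
```

```text
t 0.1 pos [ 0.1731 -0.5999  0.2008] yaw -73.91 w 1.002 F [ 1.  -0.8 -1.1]
d(mm) [-480.4 -499.6  -48.2] rotvec [-1.7000e-03  1.2000e-03 -1.6391e+00] minrows 12.0invalid input at $[0]: expected keys dx, dy, dz, ax, ay, az
```

```bash
python3 -m handwheel '[{"dx":-0.03,"dy":-0.05,"dz":-0.015,"ax":0,"ay":0,"az":-0.12},{"dx":-0.06,"dy":-0.10,"dz":-0.03,"ax":0,"ay":0,"az":-0.3},{"dx":-0.09,"dy":-0.15,"dz":-0.04,"ax":0,"ay":0,"az":-0.46},{"dx":-0.12,"dy":-0.20,"dz":-0.05,"ax":0,"ay":0,"az":-0.62},{"dx":-0.15,"dy":-0.25,"dz":-0.06,"ax":0,"ay":0,"az":-0.78}]' 0; python3 go.py .52 0 .25 20
```

```text
time: 0.72
tool_pos: [0.3727, -0.3854, 0.2618]
tool_rot: [-0.0, 0.968, -0.25, -0.0]
contact_force: [0.7, -0.5, -0.2]
gripper_width: 0.997
t 0.72 pos [ 0.3727 -0.3854  0.2618] yaw -28.94 w 0.997 F [ 0.7 -0.5 -0.2]
d(mm) [ -57.5 -408.5   11.9] rotvec [-4.000e-04  2.000e-04 -8.541e-01] minrows 7.0
```

```bash
python3 -m handwheel '[{"dx":-0.008,"dy":-0.058,"dz":0,"ax":0,"ay":0,"az":-0.14},{"dx":-0.016,"dy":-0.117,"dz":0,"ax":0,"ay":0,"az":-0.3},{"dx":-0.024,"dy":-0.175,"dz":0,"ax":0,"ay":0,"az":-0.45},{"dx":-0.032,"dy":-0.233,"dz":0,"ax":0,"ay":0,"az":-0.62},{"dx":-0.04,"dy":-0.29,"dz":0,"ax":0,"ay":0,"az":-0.78}]' 0; python3 go.py .5255 .2316 .2 64.85
```

```text
time: 1.35
tool_pos: [0.4787, -0.1125, 0.2615]
tool_rot: [-0.0, 0.991, 0.137, -0.0]
contact_force: [0.2, -1.1, -0.5]
gripper_width: 1.003
t 1.35 pos [ 0.4787 -0.1125  0.2615] yaw 15.77 w 1.003 F [ 0.2 -1.1 -0.5]
d(mm) [ 138.6 -318.4   61.5] rotvec [-2.000e-04  1.000e-04 -8.566e-01] minrows 6.0
```

```bash
python3 -m handwheel '[{"dx":0.023,"dy":-0.053,"dz":0,"ax":0,"ay":0,"az":-0.14},{"dx":0.046,"dy":-0.106,"dz":0.01,"ax":0,"ay":0,"az":-0.3},{"dx":0.07,"dy":-0.16,"dz":0.02,"ax":0,"ay":0,"az":-0.45},{"dx":0.093,"dy":-0.212,"dz":0.03,"ax":0,"ay":0,"az":-0.62},{"dx":0.115,"dy":-0.265,"dz":0.045,"ax":0,"ay":0,"az":-0.78}]' 0; python3 go.py .5255 .2316 .11 64.85
```

```text
time: 1.98
tool_pos: [0.5187, 0.1735, 0.2166]
tool_rot: [0.0, 0.864, 0.504, 0.0]
contact_force: [0.0, 0.0, -0.3]
gripper_width: 0.999
t 1.98 pos [0.5187 0.1735 0.2166] yaw 60.48 w 0.999 F [ 0.   0.  -0.3]
d(mm) [ 53.8 -22.8 106.6] rotvec [ 0.0007 -0.0003 -0.0763] minrows 2.0
```

```bash
python3 -m handwheel '[{"dx":0.027,"dy":-0.011,"dz":0.04,"ax":0,"ay":0,"az":-0.038},{"dx":0.0538,"dy":-0.0228,"dz":0.08,"ax":0,"ay":0,"az":-0.076},{"dx":0.0538,"dy":-0.0228,"dz":0.107,"ax":0,"ay":0,"az":-0.076},{"dx":0.0538,"dy":-0.0228,"dz":0.107,"ax":0,"ay":0,"az":-0.076}]' 0; python3 go.py .5255 .2316 .041 64.85
python3 - <<'E'
from plant import manip
import pickle,cv2
for n in('side','top'):
    f=manip.grab_frame(n); pickle.dump(dict(f),open(f'pics/{n}1.pkl','wb'))
    if n=='side': cv2.imwrite('pics/s1.png',cv2.resize(f['image'][130:360,200:440],None,fx=2.5,fy=2.5))
    else: cv2.imwrite('pics/t1.png',cv2.resize(f['image'][220:380,160:320],None,fx=3.5,fy=3.5))
E
```

```text
time: 2.48
tool_pos: [0.523, 0.2292, 0.1063]
tool_rot: [-0.001, 0.845, 0.534, -0.003]
contact_force: [0.1, 0.4, 1.3]
gripper_width: 1.001
t 2.48 pos [0.523  0.2292 0.1063] yaw 64.55 w 1.001 F [0.1 0.4 1.3]
d(mm) [ 3.5  1.5 65.3] rotvec [-0.0052  0.0047 -0.0052] minrows 2.0
```

View pics/s1.png

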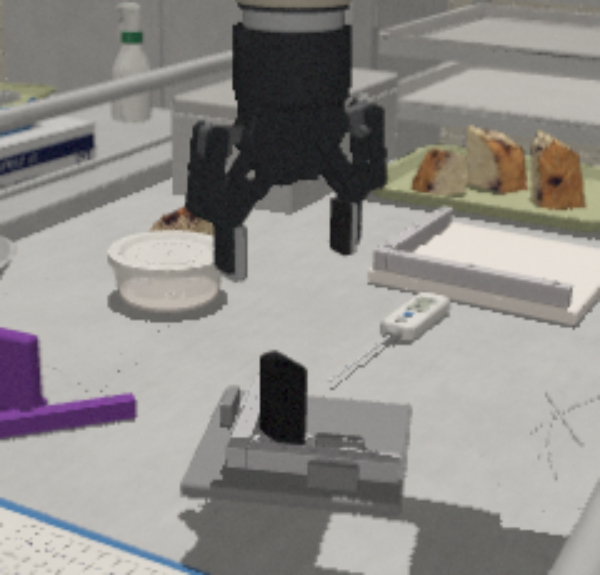

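The gripper is above the dock with its open fingers straddling the grip's line (side crop 285,400). I'll recheck the offset now that it has settled.

```bash
python3 go.py .5255 .2316 .041 64.85
```

```text
t 2.58 pos [0.5259 0.2295 0.1105] yaw 64.5 w 1.002 F [ 1.4 -0.1  0.8]
d(mm) [ 1.7 -1.3 69.5] rotvec [ 0.0003 -0.0002 -0.0061] minrows 2.0
```

```bash
python3 -m handwheel '[{"dx":0.001,"dy":-0.001,"dz":0.03,"ax":0,"ay":0,"az":-0.006},{"dx":0.0015,"dy":-0.001,"dz":0.05,"ax":0,"ay":0,"az":-0.006},{"dx":0.0015,"dy":-0.001,"dz":0.069,"ax":0,"ay":0,"az":-0.006},{"dx":0.0015,"dy":-0.001,"dz":0.069,"ax":0,"ay":0,"az":-0.006},{"dx":0.0015,"dy":-0.001,"dz":0.069,"ax":0,"ay":0,"az":-0.006}]' 0; python3 go.py .5255 .2316 .041 64.85
```

```text
time: 3.2
tool_pos: [0.526, 0.2315, 0.0416]
tool_rot: [0.0, 0.844, 0.536, 0.001]
contact_force: [0.6, -0.0, 0.3]
gripper_width: 1.002
t 3.2 pos [0.526  0.2315 0.0416] yaw 64.85 w 1.002 F [ 0.6 -0.   0.3]
d(mm) [-0.1 -0.5  0.6] rotvec [ 0.0008 -0.0007  0.0001] minrows 1.0
```

```bash
python3 -m handwheel '[{"dx":0,"dy":0,"dz":0,"ax":0,"ay":0,"az":0},{"dx":0,"dy":0,"dz":0,"ax":0,"ay":0,"az":0},{"dx":0,"dy":0,"dz":0,"ax":0,"ay":0,"az":0},{"dx":0,"dy":0,"dz":0,"ax":0,"ay":0,"az":0},{"dx":0,"dy":0,"dz":0,"ax":0,"ay":0,"az":0}]' 255;python3 -m handwheel '[{"dx":0,"dy":0,"dz":0,"ax":0,"ay":0,"az":0},{"dx":0,"dy":0,"dz":0,"ax":0,"ay":0,"az":0}]'; python3 go.py .5255 .2316 .041 64.85
```

```text
time: 3.82
tool_pos: [0.5261, 0.2324, 0.0417]
tool_rot: [-0.0, 0.844, 0.536, 0.001]
contact_force: [0.8, 4.1, 1.1]
gripper_width: 0.164
time: 4.08
tool_pos: [0.526, 0.2324, 0.0416]
tool_rot: [-0.0, 0.844, 0.536, 0.001]
contact_force: [0.8, 4.7, 2.3]
gripper_width: 0.162
t 4.08 pos [0.526  0.2324 0.0416] yaw 64.85 w 0.162 F [0.8 4.7 2.3]
d(mm) [-0.9 -0.2  0.6] rotvec [ 0.0007 -0.0025  0.0001] minrows 1.0
```

```bash
python3 -m handwheel '[{"dx":0,"dy":0,"dz":-0.006,"ax":0,"ay":0,"az":0},{"dx":0,"dy":0,"dz":-0.014,"ax":0,"ay":0,"az":0},{"dx":0,"dy":0,"dz":-0.024,"ax":0,"ay":0,"az":0},{"dx":0,"dy":0,"dz":-0.034,"ax":0,"ay":0,"az":0},{"dx":0,"dy":0,"dz":-0.044,"ax":0,"ay":0,"az":0}]';python3 -m handwheel '[{"dx":0,"dy":0,"dz":-0.015,"ax":0,"ay":0,"az":0},{"dx":0,"dy":0,"dz":-0.03,"ax":0,"ay":0,"az":0},{"dx":0,"dy":0,"dz":-0.04,"ax":0,"ay":0,"az":0},{"dx":0,"dy":0,"dz":-0.04,"ax":0,"ay":0,"az":0},{"dx":0,"dy":0,"dz":-0.04,"ax":0,"ay":0,"az":0}]'; python3 go.py .5255 .2316 .041 64.85
python3 - <<'E'
from plant import manip
import pickle,cv2
for n in('side','top'):
    f=manip.grab_frame(n); pickle.dump(dict(f),open(f'pics/{n}2.pkl','wb'))
    if n=='side': cv2.imwrite('pics/s2.png',cv2.resize(f['image'][130:360,200:440],None,fx=2.5,fy=2.5))
    else: cv2.imwrite('pics/t2.png',cv2.resize(f['image'][220:380,160:320],None,fx=3.5,fy=3.5))
E
```

```text
time: 4.7
tool_pos: [0.5258, 0.2312, 0.0867]
tool_rot: [0.0, 0.844, 0.536, 0.0]
contact_force: [0.1, -0.2, -1.2]
gripper_width: 0.168
time: 5.32
tool_pos: [0.525, 0.2312, 0.1244]
tool_rot: [-0.0, 0.844, 0.536, -0.0]
contact_force: [0.7, -0.7, -3.1]
gripper_width: 0.163
t 5.33 pos [0.525  0.2312 0.1244] yaw 64.86 w 0.163 F [ 0.7 -0.7 -3.1]
d(mm) [ 0.6  0.4 83.4] rotvec [-0.0007  0.0007  0.0001] minrows 2.0
```

View pics/s2.png

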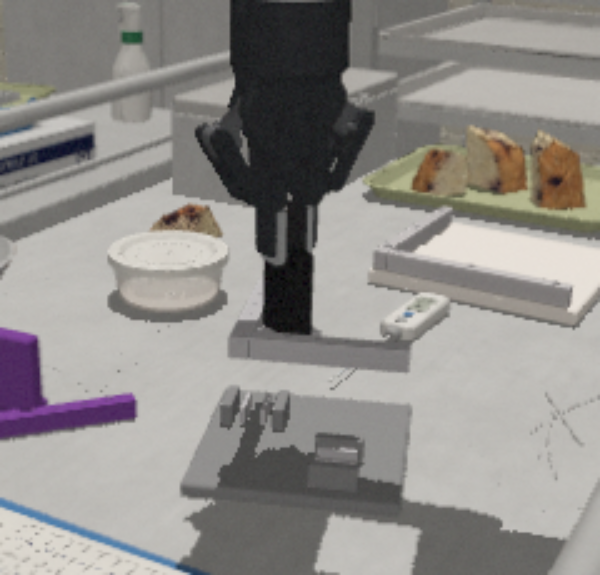

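View pics/t2.png

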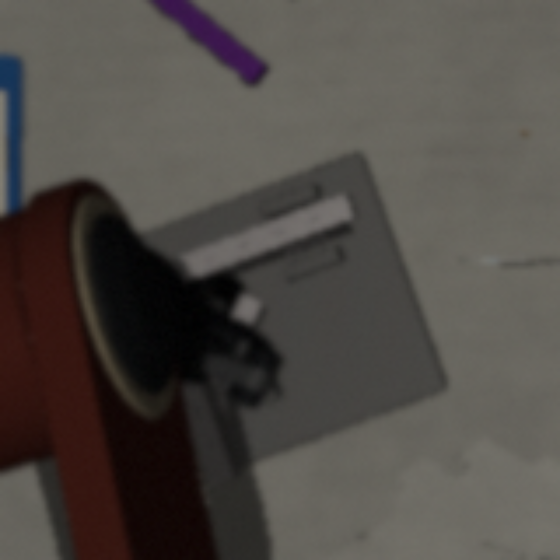

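The square is out of the dock and hangs level (side crop 320,345), and the dock is empty. Next I'll carry it over the board.

```bash
python3 go.py .538 -.207 .124 43.5
```

```text
t 5.42 pos [0.5248 0.2312 0.124 ] yaw 64.86 w 0.167 F [-0. -0. -3.]
d(mm) [-3.911e+02  1.981e+02  2.000e-01] rotvec [-0.001   0.0013  0.3728] minrows 8.0
```

```bash
python3 -m handwheel '[{"dx":-0.03,"dy":0.015,"dz":0,"ax":0,"ay":0,"az":0.03},{"dx":-0.075,"dy":0.038,"dz":0,"ax":0,"ay":0,"az":0.07},{"dx":-0.12,"dy":0.061,"dz":0,"ax":0,"ay":0,"az":0.12},{"dx":-0.165,"dy":0.084,"dz":0,"ax":0,"ay":0,"az":0.17},{"dx":-0.21,"dy":0.106,"dz":0,"ax":0,"ay":0,"az":0.22}]'; python3 go.py .538 -.207 .124 43.5
```

```text
time: 6.05
tool_pos: [0.5317, -0.0053, 0.1243]
tool_rot: [-0.0, 0.898, 0.44, -0.0]
contact_force: [-0.2, -0.7, -2.8]
gripper_width: 0.167
t 6.05 pos [ 0.5317 -0.0053  0.1243] yaw 52.16 w 0.167 F [-0.2 -0.7 -2.8]
d(mm) [-155.4  128.8    0.3] rotvec [-0.0006  0.0003  0.1512] minrows 4.0
```

```bash
python3 -m handwheel '[{"dx":-0.04,"dy":0.033,"dz":0,"ax":0,"ay":0,"az":0.04},{"dx":-0.08,"dy":0.066,"dz":0,"ax":0,"ay":0,"az":0.08},{"dx":-0.12,"dy":0.1,"dz":0,"ax":0,"ay":0,"az":0.12},{"dx":-0.155,"dy":0.129,"dz":0,"ax":0,"ay":0,"az":0.151},{"dx":-0.155,"dy":0.129,"dz":0,"ax":0,"ay":0,"az":0.151}]'; python3 go.py .543 -.204 .0516 43.5
python3 - <<'E'
from plant import manip
import pickle,cv2
for n in('side','top'):
    f=manip.grab_frame(n); pickle.dump(dict(f),open(f'pics/{n}3.pkl','wb'))
    if n=='side': cv2.imwrite('pics/s3.png',cv2.resize(f['image'][110:280,280:500],None,fx=3.4,fy=3.4))
    else: cv2.imwrite('pics/t3.png',cv2.resize(f['image'][220:400,380:560],None,fx=3.3,fy=3.3)*1)
E
python3 go.py .543 -.204 .0516 43.5
```

```text
time: 6.68
tool_pos: [0.5388, -0.2081, 0.1244]
tool_rot: [-0.0, 0.929, 0.369, -0.0]
contact_force: [0.7, 0.0, -2.1]
gripper_width: 0.163
t 6.67 pos [ 0.5388 -0.2081  0.1244] yaw 43.36 w 0.163 F [ 0.7  0.  -2.1]
d(mm) [ 5.9 -0.  72.8] rotvec [-0.0004  0.0007 -0.0025] minrows 2.0
t 6.78 pos [ 0.5387 -0.2052  0.1241] yaw 43.55 w 0.163 F [ 0.3  1.1 -1.8]
d(mm) [ 3.9  2.2 72.5] rotvec [-0.0018  0.0001  0.0009] minrows 2.0
```

View pics/s3.png

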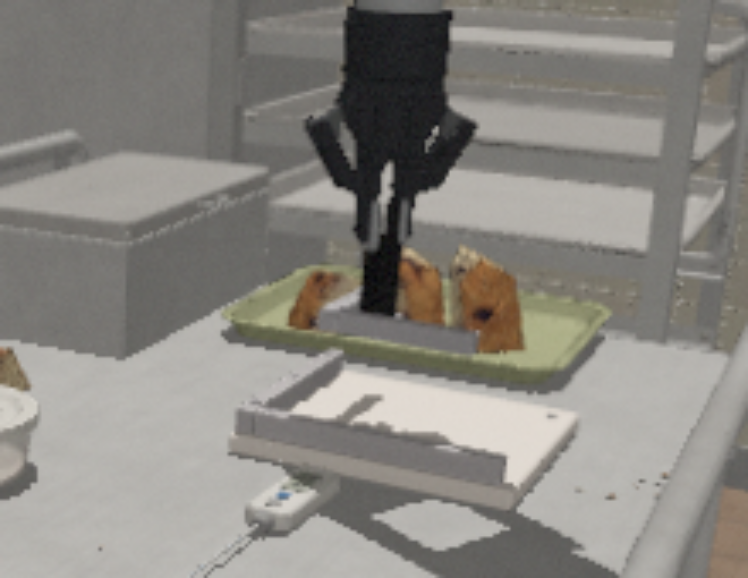

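View pics/t3.png

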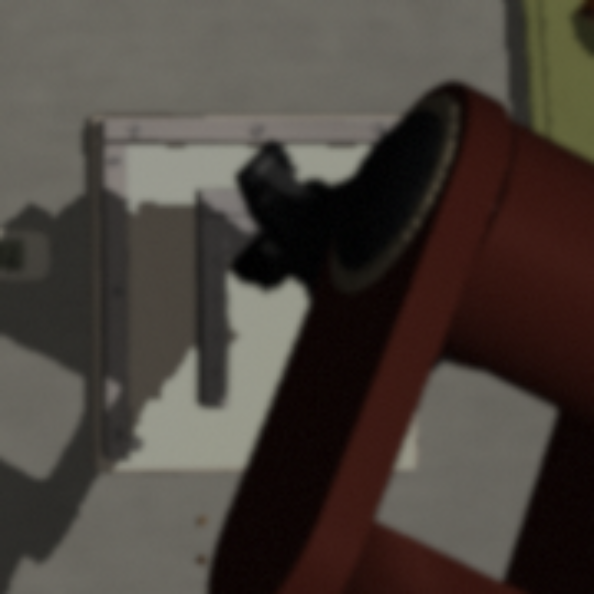

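The square hangs over the board, parallel to the rails (top crop: leg at 210,300, left rail at 110,300) and clear of both. I'll lower it to about 4 mm above the board.

```bash
python3 -m handwheel '[{"dx":0.002,"dy":0.001,"dz":0.03,"ax":0,"ay":0,"az":0},{"dx":0.004,"dy":0.001,"dz":0.055,"ax":0,"ay":0,"az":0},{"dx":0.004,"dy":0.001,"dz":0.068,"ax":0,"ay":0,"az":0},{"dx":0.004,"dy":0.001,"dz":0.072,"ax":0,"ay":0,"az":0},{"dx":0.004,"dy":0.001,"dz":0.072,"ax":0,"ay":0,"az":0}]'; python3 go.py .5682 -.1792 .0486 43.5
python3 -m handwheel '[{"dx":0,"dy":0,"dz":0.001,"ax":0,"ay":0,"az":0},{"dx":0,"dy":0,"dz":0.002,"ax":0,"ay":0,"az":0},{"dx":0,"dy":0,"dz":0.002,"ax":0,"ay":0,"az":0}]'; python3 go.py .5682 -.1792 .0486 43.5
```

```text
time: 7.4
tool_pos: [0.5433, -0.2031, 0.0535]
tool_rot: [0.0, 0.928, 0.372, 0.0]
contact_force: [-0.1, -0.4, -1.4]
gripper_width: 0.165
t 7.4 pos [ 0.5433 -0.2031  0.0535] yaw 43.63 w 0.165 F [-0.1 -0.4 -1.4]
d(mm) [34.5 -0.1  4.9] rotvec [ 0.0008 -0.0003  0.0023] minrows 1.0
time: 7.78
tool_pos: [0.543, -0.2034, 0.0512]
tool_rot: [0.0, 0.929, 0.371, 0.0]
contact_force: [-0.9, 0.1, -2.5]
gripper_width: 0.162
t 7.78 pos [ 0.543  -0.2034  0.0512] yaw 43.6 w 0.162 F [-0.9  0.1 -2.5]
d(mm) [34.9 -0.1  2.6] rotvec [ 0.0005 -0.0002  0.0017] minrows 1.0
```

Nothing has touched yet, so I'll creep down.

```bash
for i in 1 2; do python3 -m handwheel '[{"dx":0,"dy":0,"dz":0.0005,"ax":0,"ay":0,"az":0},{"dx":0,"dy":0,"dz":0.001,"ax":0,"ay":0,"az":0},{"dx":0,"dy":0,"dz":0.001,"ax":0,"ay":0,"az":0}]'|grep -E 'pos|force'; done; python3 -m handwheel '[{"dx":0,"dy":0,"dz":0.0005,"ax":0,"ay":0,"az":0},{"dx":0,"dy":0,"dz":0.0005,"ax":0,"ay":0,"az":0},{"dx":0,"dy":0,"dz":0.0005,"ax":0,"ay":0,"az":0}]'|grep -E 'pos|force'
```

```text
tool_pos: [0.5427, -0.2032, 0.0498]
contact_force: [0.2, -0.6, -2.8]
tool_pos: [0.5428, -0.2032, 0.0488]
contact_force: [0.1, 0.7, -1.7]
tool_pos: [0.5428, -0.2032, 0.0484]
contact_force: [0.0, -0.2, -1.7]
```

```bash
python3 -m handwheel '[{"dx":0,"dy":0,"dz":0.0005,"ax":0,"ay":0,"az":0},{"dx":0,"dy":0,"dz":0.0005,"ax":0,"ay":0,"az":0},{"dx":0,"dy":0,"dz":0.0005,"ax":0,"ay":0,"az":0}]'|grep -E 'pos|force';  python3 -m handwheel '[{"dx":0,"dy":0,"dz":0.0005,"ax":0,"ay":0,"az":0},{"dx":0,"dy":0,"dz":0.0005,"ax":0,"ay":0,"az":0},{"dx":0,"dy":0,"dz":0.0005,"ax":0,"ay":0,"az":0}]'|grep -E 'pos|force'
```

```text
tool_pos: [0.5428, -0.2032, 0.0479]
contact_force: [-1.5, 0.6, -1.8]
tool_pos: [0.5429, -0.2032, 0.0475]
contact_force: [0.6, -0.7, -1.5]
```

```bash
python3 -m handwheel '[{"dx":0,"dy":0,"dz":0.0005,"ax":0,"ay":0,"az":0},{"dx":0,"dy":0,"dz":0.0005,"ax":0,"ay":0,"az":0},{"dx":0,"dy":0,"dz":0.0005,"ax":0,"ay":0,"az":0}]'|grep -E 'pos|force';  python3 -m handwheel '[{"dx":0,"dy":0,"dz":0.0005,"ax":0,"ay":0,"az":0},{"dx":0,"dy":0,"dz":0.0005,"ax":0,"ay":0,"az":0},{"dx":0,"dy":0,"dz":0.0005,"ax":0,"ay":0,"az":0}]'|grep -E 'pos|force'
```

```text
tool_pos: [0.5431, -0.2032, 0.0474]
contact_force: [-0.6, 3.1, 1.7]
tool_pos: [0.5432, -0.2031, 0.0472]
contact_force: [-1.5, 4.2, 4.9]
```

The board contact is at z≈0.0475. I'll lift slightly to skim, then slide along the diagonal.

```bash
python3 -m handwheel '[{"dx":0.0,"dy":0,"dz":-0.0007,"ax":0,"ay":0,"az":0},{"dx":0.008,"dy":0,"dz":-0.0007,"ax":0,"ay":0,"az":0},{"dx":0.016,"dy":0,"dz":-0.0007,"ax":0,"ay":0,"az":0},{"dx":0.024,"dy":0,"dz":-0.0007,"ax":0,"ay":0,"az":0},{"dx":0.027,"dy":0,"dz":-0.0007,"ax":0,"ay":0,"az":0}]'|grep -E 'pos|force';  python3 -m handwheel '[{"dx":0.001,"dy":0,"dz":0,"ax":0,"ay":0,"az":0},{"dx":0.002,"dy":0,"dz":0,"ax":0,"ay":0,"az":0},{"dx":0.002,"dy":0,"dz":0,"ax":0,"ay":0,"az":0}]'|grep -E 'pos|force'; python3 go.py .5682 -.1792 .0486 43.5
```

```text
tool_pos: [0.5629, -0.1845, 0.0473]
contact_force: [-2.7, -1.8, 3.8]
tool_pos: [0.5639, -0.1833, 0.0472]
contact_force: [-2.1, -1.3, 4.1]
t 11.4 pos [ 0.5639 -0.1833  0.0472] yaw 43.59 w 0.163 F [-2.1 -1.3  4.1]
d(mm) [ 6.  -0.1 -1.4] rotvec [ 0.0003 -0.0002  0.0016] minrows 1.0
```

```bash
for i in 1 ; do python3 -m handwheel '[{"dx":0.001,"dy":0,"dz":-0.0004,"ax":0,"ay":0,"az":0},{"dx":0.002,"dy":0,"dz":-0.0004,"ax":0,"ay":0,"az":0},{"dx":0.002,"dy":0,"dz":-0.0004,"ax":0,"ay":0,"az":0}]'|grep -E 'pos|force'; done;  python3 -m handwheel '[{"dx":0.001,"dy":0,"dz":0,"ax":0,"ay":0,"az":0},{"dx":0.002,"dy":0,"dz":0,"ax":0,"ay":0,"az":0},{"dx":0.002,"dy":0,"dz":0,"ax":0,"ay":0,"az":0}]'|grep -E 'pos|force'; python3 go.py .5682 -.1792 .0486 43.5
```

```text
tool_pos: [0.5652, -0.1816, 0.0473]
contact_force: [-1.8, -1.9, 2.9]
tool_pos: [0.5667, -0.1802, 0.0473]
contact_force: [-0.8, -0.7, 0.2]
t 12.15 pos [ 0.5667 -0.1802  0.0473] yaw 43.61 w 0.167 F [-0.8 -0.7  0.2]
d(mm) [ 1.8  0.3 -1.3] rotvec [-0.0004 -0.0003  0.0019] minrows 1.0
```

```bash
python3 -m handwheel '[{"dx":0.0005,"dy":0,"dz":0,"ax":0,"ay":0,"az":0},{"dx":0.001,"dy":0,"dz":0,"ax":0,"ay":0,"az":0},{"dx":0.001,"dy":0,"dz":0,"ax":0,"ay":0,"az":0}]'|grep -E 'pos|force';  python3 -m handwheel '[{"dx":0.0005,"dy":0,"dz":0,"ax":0,"ay":0,"az":0},{"dx":0.001,"dy":0,"dz":0,"ax":0,"ay":0,"az":0},{"dx":0.001,"dy":0,"dz":0,"ax":0,"ay":0,"az":0}]'|grep -E 'pos|force'; python3 -m handwheel '[{"dx":0.0005,"dy":0,"dz":0,"ax":0,"ay":0,"az":0},{"dx":0.001,"dy":0,"dz":0,"ax":0,"ay":0,"az":0},{"dx":0.001,"dy":0,"dz":0,"ax":0,"ay":0,"az":0}]'|grep -E 'pos|force'
```

```text
tool_pos: [0.5673, -0.1798, 0.0473]
contact_force: [-2.2, -1.7, 1.0]
tool_pos: [0.5677, -0.1796, 0.0473]
contact_force: [-3.6, -4.2, -0.3]
tool_pos: [0.5681, -0.1795, 0.0475]
contact_force: [-4.8, -4.0, 0.7]
```

Forces are rising on both axes, right where the corner was estimated. I'll push on.

```bash
python3 -m handwheel '[{"dx":0.0005,"dy":0,"dz":0,"ax":0,"ay":0,"az":0},{"dx":0.001,"dy":0,"dz":0,"ax":0,"ay":0,"az":0},{"dx":0.001,"dy":0,"dz":0,"ax":0,"ay":0,"az":0}]'|grep -E 'pos|force';  python3 -m handwheel '[{"dx":0.0005,"dy":0,"dz":0,"ax":0,"ay":0,"az":0},{"dx":0.001,"dy":0,"dz":0,"ax":0,"ay":0,"az":0},{"dx":0.001,"dy":0,"dz":0,"ax":0,"ay":0,"az":0}]'|grep -E 'pos|force';  python3 go.py .5682 -.1792 .0486 43.5
python3 - <<'E'
from plant import manip
print(manip.state()['ft_torque'])
import pickle,cv2
for n in('side','top'):
    f=manip.grab_frame(n); pickle.dump(dict(f),open(f'pics/{n}4.pkl','wb'))
    if n=='side': cv2.imwrite('pics/s4.png',cv2.resize(f['image'][190:270,335:465],None,fx=6,fy=6))
    else: cv2.imwrite('pics/t4.png',cv2.convertScaleAbs(cv2.resize(f['image'][240:380,395:525],None,fx=4.2,fy=4.2,interpolation=cv2.INTER_CUBIC),alpha=1.6))
E
```

```text
tool_pos: [0.5685, -0.1794, 0.0476]
contact_force: [-6.0, -5.7, 1.7]
tool_pos: [0.569, -0.1793, 0.0478]
contact_force: [-7.7, -8.0, 2.6]
t 14.03 pos [ 0.569  -0.1793  0.0478] yaw 43.62 w 0.167 F [-7.7 -8.   2.6]
d(mm) [-0.5 -0.6 -0.8] rotvec [0.0008 0.0053 0.0021] minrows 1.0
[-1.59656025  1.40201763  0.12121193]
```

View pics/s4.png

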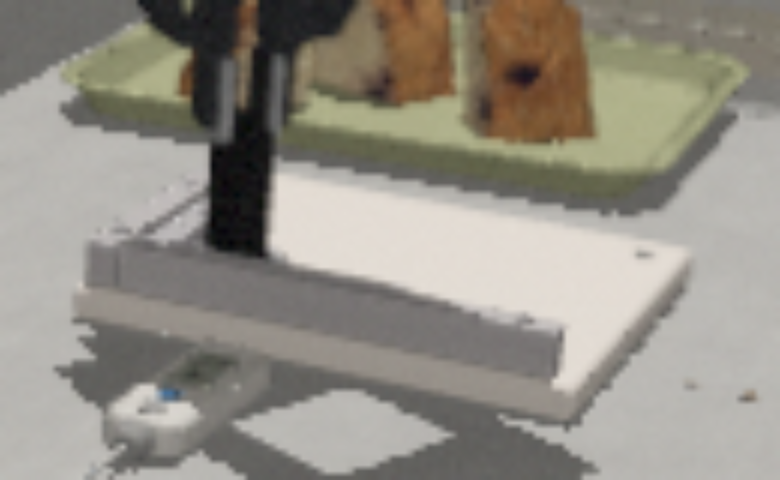

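View pics/t4.png

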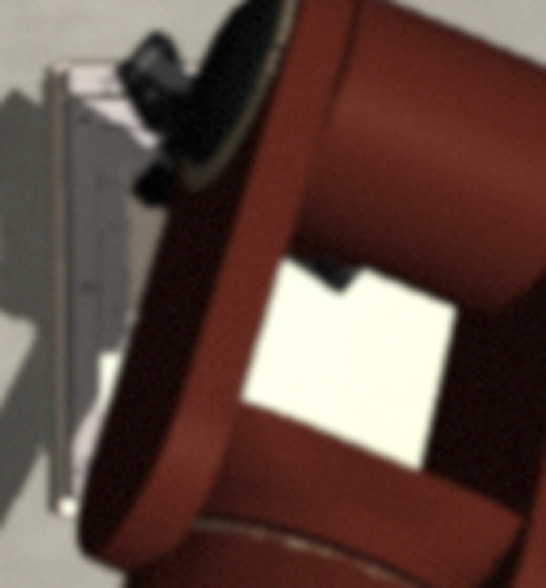

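The long leg now lies along the left rail. I'll test each rail on its own, starting with 1 mm of extra world +x.

```bash
python3 -m handwheel '[{"dx":0.0007,"dy":0.0007,"dz":0,"ax":0,"ay":0,"az":0},{"dx":0.0007,"dy":0.0007,"dz":0,"ax":0,"ay":0,"az":0},{"dx":0.0007,"dy":0.0007,"dz":0,"ax":0,"ay":0,"az":0}]'|grep -E 'pos|rot|force';python3 -c "
from plant import manip
print(manip.state()['ft_torque'])";  python3 -m handwheel '[{"dx":0.0007,"dy":-0.0007,"dz":0,"ax":0,"ay":0,"az":0},{"dx":0.0007,"dy":-0.0007,"dz":0,"ax":0,"ay":0,"az":0},{"dx":0.0007,"dy":-0.0007,"dz":0,"ax":0,"ay":0,"az":0}]'|grep -E 'pos|force';  python3 go.py .5682 -.1792 .0486 43.5
python3 -c "
from plant import manip
print(manip.state()['ft_torque'])"
```

```text
tool_pos: [0.5703, -0.1793, 0.0478]
tool_rot: [0.001, 0.928, 0.371, -0.002]
contact_force: [-6.7, -7.5, 2.7]
[-1.54392924  1.24061572  0.07465608]
tool_pos: [0.5703, -0.179, 0.048]
contact_force: [-6.3, -9.4, 2.0]
t 14.88 pos [ 0.5703 -0.179   0.048 ] yaw 43.62 w 0.163 F [-6.3 -9.4  2. ]
d(mm) [-1.7 -1.3 -0.6] rotvec [0.0024 0.0056 0.0021] minrows 1.0
[-1.9165773   1.27435844  0.11868839]
```

The left rail is solid, but x still slides: it moved 1.3 mm and the force fell, so that was friction and not the far rail. I'll ease off y and keep feeling in +x.

```bash
python3 -m handwheel '[{"dx":-0.0014,"dy":0.0014,"dz":-0.0003,"ax":0,"ay":0,"az":0},{"dx":-0.0007,"dy":0.0021,"dz":-0.0003,"ax":0,"ay":0,"az":0},{"dx":-0.0007,"dy":0.0021,"dz":-0.0003,"ax":0,"ay":0,"az":0}]'|grep -E 'pos|force'; for i in 1 ; do python3 -m handwheel '[{"dx":0.0007,"dy":0.0007,"dz":0,"ax":0,"ay":0,"az":0},{"dx":0.0007,"dy":0.0007,"dz":0,"ax":0,"ay":0,"az":0},{"dx":0.0007,"dy":0.0007,"dz":0,"ax":0,"ay":0,"az":0}]'|grep -E 'pos|force';done;python3 -m handwheel '[{"dx":0.0007,"dy":0.0007,"dz":0,"ax":0,"ay":0,"az":0},{"dx":0.0007,"dy":0.0007,"dz":0,"ax":0,"ay":0,"az":0},{"dx":0.0007,"dy":0.0007,"dz":0,"ax":0,"ay":0,"az":0}]'|grep -E 'pos|force'; python3 go.py .5682 -.1792 .0486 43.5
python3 -c "
from plant import manip
print(manip.state()['ft_torque'])"
```

```text
tool_pos: [0.5705, -0.1795, 0.0476]
contact_force: [-7.9, -5.6, 1.9]
tool_pos: [0.5705, -0.1794, 0.0476]
contact_force: [-11.1, -5.6, 5.3]
tool_pos: [0.5705, -0.1794, 0.0477]
contact_force: [-14.7, -4.4, 6.9]
t 16.0 pos [ 0.5705 -0.1794  0.0477] yaw 43.62 w 0.169 F [-14.7  -4.4   6.9]
d(mm) [-1.6 -1.7 -0.9] rotvec [-0.0053  0.008   0.0021] minrows 1.0
[-1.06777961  2.62146927  0.12468057]
```

Both rails are now solid: x stalls at 0.5705 and y at -0.1794, and the small Mz says the legs are flush. Next I'll balance the push to about 10 N each and take out the slight tilt.

```bash
python3 -m handwheel '[{"dx":0.0,"dy":-0.001,"dz":0,"ax":-0.002,"ay":0.003,"az":0},{"dx":0.0003,"dy":-0.0020,"dz":-0.0002,"ax":-0.003,"ay":0.006,"az":0},{"dx":0.0003,"dy":-0.0020,"dz":-0.0002,"ax":-0.003,"ay":0.006,"az":0},{"dx":0.0003,"dy":-0.0020,"dz":-0.0002,"ax":-0.003,"ay":0.006,"az":0}]'|grep -E 'pos|force'; python3 go.py .5705 -.1794 .0475 43.5
python3 -c "
from plant import manip
print(manip.state()['ft_torque'])"
```

```text
tool_pos: [0.5708, -0.1794, 0.0477]
contact_force: [-8.1, -10.0, 2.3]
t 16.5 pos [ 0.5708 -0.1794  0.0477] yaw 43.62 w 0.161 F [ -8.1 -10.    2.3]
d(mm) [-0.3 -0.2  0.2] rotvec [0.0032 0.0015 0.0021] minrows 1.0
[-1.97898489  1.72184792  0.07590084]
```

```bash
python3 -m handwheel '[{"dx":0.0005,"dy":0.0002,"dz":0,"ax":0,"ay":0.001,"az":0},{"dx":0.001,"dy":0.0003,"dz":0,"ax":0.001,"ay":0.002,"az":0},{"dx":0.001,"dy":0.0003,"dz":0,"ax":0.001,"ay":0.002,"az":0},{"dx":0.001,"dy":0.0003,"dz":0,"ax":0.001,"ay":0.002,"az":0},{"dx":0.001,"dy":0.0003,"dz":0,"ax":0.001,"ay":0.002,"az":0}]'|grep -E 'pos|force'; python3 go.py .5705 -.1794 .0475 43.5
python3 - <<'E'
from h import *
from plant import manip
print(manip.state()['ft_torque'],manip.state()['joint_vel'].round(4))
for n in('side','top'):
    f=dict(manip.grab_frame(n)); pickle.dump(f,open(f'pics/{n}5.pkl','wb'))
    im=f['image']
    if n=='side': cv2.imwrite('pics/s5.png',cv2.resize(im[200:265,340:440],None,fx=7.5,fy=7.5,interpolation=cv2.INTER_CUBIC))
    else: cv2.imwrite('pics/t5.png',cv2.convertScaleAbs(cv2.resize(im[250:350,405:450],None,fx=6,fy=6,interpolation=cv2.INTER_CUBIC),alpha=2.2))
E
```

```text
tool_pos: [0.5708, -0.1793, 0.0477]
contact_force: [-11.3, -11.0, 3.8]
t 17.12 pos [ 0.5708 -0.1793  0.0477] yaw 43.62 w 0.166 F [-11.3 -11.    3.8]
d(mm) [-0.3 -0.1  0.2] rotvec [0.0009 0.0017 0.0022] minrows 1.0
[-2.15198703  2.28364984  0.1034711 ] [ 0.0028  0.0009 -0.0009 -0.0001 -0.0016  0.0014]
```

View pics/s5.png

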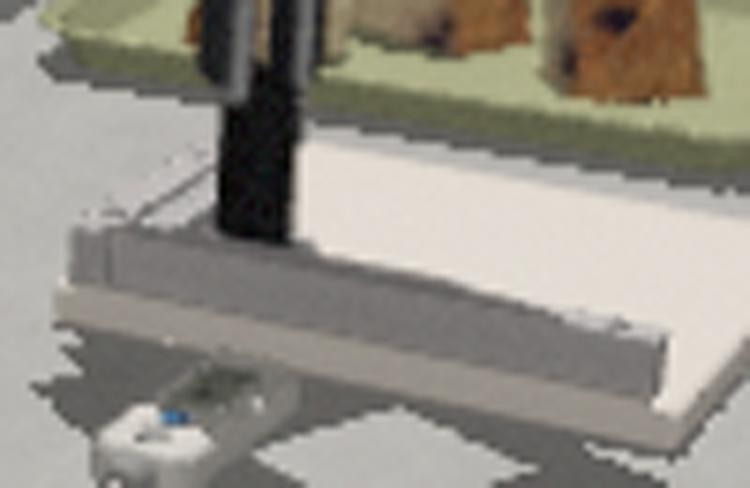

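View pics/t5.png

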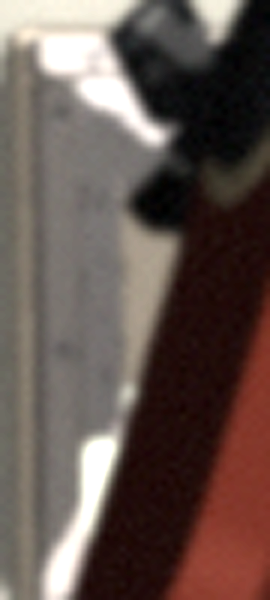

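Both legs sit flush on the rails with no visible gap. The forces are steady at about 11 N per axis, Mz is about 0.1 N m and the tilt about 0.002 rad. Handing in.

Run:
```python
from plant import manip
s=manip.state();print(s['time'],s['contact_force'].round(1),s['tool_pos'].round(4),s['gripper_width'])
print(manip.job_done())
```

```text
17.225 [-12.3 -11.8   3. ] [ 0.5708 -0.1793  0.0477] 0.16395117769572307
the job is handed in; nothing more can be done
None
```

I pulled the steel square up out of its dock by the black grip, laid it on the board and slid it into the corner of the two rails. I handed the job in at 17.2 s with the gripper still holding the grip and pushing. No verdict was reported.

**Last checks**
- **Push:** the wrist force was about 12 N toward each rail, part of which may be friction. The position stalled on both axes.
- **Fit:** the moment about the tool axis was only about 0.1 N m, so both legs bear flat. The tool was about 0.002 rad off vertical, and its height put the square on the board. The camera showed no gap at the left rail; the arm partly hid the far rail, so that side rests on the force readings.
- **Bystanders:** the carry and lowering stayed clear of the tub and thermometer. I did not re-measure their positions afterwards.

**What disagreed**
- **First contact:** the first rise in the x force was only friction. The square was still about 2–3 mm short of the far rail, so I eased off y and pushed x until it stalled.
- **Corner position:** the corner as felt is about 2–4 mm from the line-fit camera estimate. That is slightly more than the stated 2 mm calibration error.

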